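# Belt packs onto the charging rack in reverse order

## Robot

A 6-joint arm with a two-finger parallel gripper is mounted at the origin on a cart in front of the work surface, level with it; the furniture and walls round the work are solid. World frame = base frame: x ahead of the robot, y to its left, z up, the work surface at z = 0. Lengths are in mm, angles in rad, forces in N, time in s.
With the tool pointing down it reaches from about 350 to 975 mm from the base axis. Payload 7.1 kg.
Tool frame: the origin (TCP) lies between the finger pads; the fingertips stand 19 mm ahead of it and the grasp point (between the pads) is the TCP (ctrl.tcp_to_tips is the distance from the TCP to the fingertips, in mm); z points along the fingers, y is the line along which they close (so a half turn about z gives the same grasp; the last joint's range is limited). The gripper opens to 88 mm and grips with 3 to 60 N. Pads are 20 mm wide; open, the fingers measure 115 mm over their backs; the gripper's body (75 mm by 178 mm) begins 61 mm behind the grasp point.
Start: joints at [-1.163, 0.423, 1.63, -0, 1.089, -0.019], TCP at [258.74, -568.91, 241.675] pointing down, gripper open.
Joint ranges: [-3, 3], [-0.9, 2.11], [0.09, 2.58], [-1.31, 4.45], [0.11, 2.69], [-2.54, 2.54]. Speed limits (rad/s): [2.39, 2.39, 3.01, 3.14, 3.14, 3.14].

## Interface

Orientations are given as a rotation vector (axis times angle).
In Python, from workcell import status, optics, ctrl gives the robot as it stands. The module is installed in compiled form; this text tells all that it offers.
- The arm moves only by the shell command python3 -m inch 'ROWS'. ROWS is JSON, a list that holds one entry, the list of rows, each a list of 7 numbers: the shift along the tool's x, y, z in mm, then the turn, a rotation vector about the tool's x, y, z in rad, then the opening in per cent of the stroke, from 0 (shut) to 100 (fully open). A call has 1 to 20 rows; each row is the pose to reach, as a shift and turn from the pose commanded when the call began, along the tool's axes at that moment; what a row does not reach only later rows make up. A row lasts 1/10 s, in which the tool goes at most 50 mm and 8.59 degrees, less where a joint would pass 70% of its speed; a pose out of reach is approached as far as the arm can. A call with a gripper value outside its range is refused whole. The fingers move at their own pace and stop on an object; the grip force is fixed at half the most. Time passes only in rows, so rows that repeat a pose let the fingers close. It gives the time, the measured TCP pose, the force, the opening and the grip force at its end, in the units of the state.
- status.get_obs(): the state, without advancing time (a new reading comes with each control period).
- optics.get_image(name): name is "scene" or "top" or "wrist"; returns a dict with "frame" (384x512x3 uint8, red, green, blue), "fx", "fy", "cx", "cy" (pixels), "rvec" (rotation vector, rad) and "tvec" (3), from world to camera coordinates, as OpenCV has them; the wrist camera has in their place "hand_eye" (4x4, takes a point from camera to tool coordinates, whose origin is the TCP and whose axes are the flange's). Camera axes: x right, y down, z forward; pixel columns grow to the right and rows downward; lengths in mm; the calibration is good to about 2 mm. A picture is of the moment at which its call begins: read the wrist's pose just before it. There is no depth.
- ctrl.close_job(): hands the job in; it is judged then, once.
The state is a dict: "t": time; "qpos": joint angles; "qvel": joint speeds; "joint_torque": joint torques, N m; "ee_pos": TCP position; "orientation": TCP orientation; "ft_force": force on the tool from outside, world axes, zero at the start; "moment": the same for the moment, N m; "width": finger opening in mm; "grasp_force": force on a finger pad.
Only numpy, scipy, OpenCV 4.12 (cv2) and the standard library are available. Lean on these libraries where they do the work, as an engineer would, in place of code of your own. Each camera call takes 0.05 s, during which the arm holds its last target. There are 200 camera calls.

## Task

Move the four wireless belt packs from the grey cradles of the plywood return board to the aluminium charging rack in reverse order: as seen from the robot, the pack in the leftmost cradle goes into the rightmost bay, the second from the left into the second from the right, and so on. Lay each pack flat inside the corner stops of its own bay, screen up and aerial pointing away from the robot, and let go of it. Do not knock over or push away the pump bottle beside the racks.

Things in the scene. Friction and masses are not known exactly. Their poses are not given: they have to be found in the camera images.
- pack_a: loose black belt pack, large screen in a white frame and a pink label, about 0.165 kg; starts flat, screen up, in cradle_a. Case 104 x 60 x 20 mm (28 high with the frame), grasped across the 60 mm; thin aerial sticks out 56 mm at +x. Origin on the underside, 28 mm from the case centre towards the aerial (case x -80 to +24, y -30 to +30, z 0 to 20 mm). x towards the aerial, z up.
- pack_b: loose black belt pack, two small dark screens and no label, about 0.165 kg; starts flat, screen up, in cradle_b. Case 104 x 60 x 20 mm (knobs to 21), grasped across the 60 mm; thin aerial sticks out 56 mm at +x. Origin on the underside, 28 mm from the case centre towards the aerial (case x -80 to +24, y -30 to +30, z 0 to 20 mm). x towards the aerial, z up.
- pack_c: loose black belt pack, large screen in a white frame and no label, about 0.165 kg; starts flat, screen up, in cradle_c. Case 104 x 60 x 20 mm (28 high with the frame), grasped across the 60 mm; thin aerial sticks out 56 mm at +x. Origin on the underside, 28 mm from the case centre towards the aerial (case x -80 to +24, y -30 to +30, z 0 to 20 mm). x towards the aerial, z up.
- pack_d: loose black belt pack, two small dark screens and a pink label, about 0.165 kg; starts flat, screen up, in cradle_d. Case 104 x 60 x 20 mm (knobs to 21), grasped across the 60 mm; thin aerial sticks out 56 mm at +x. Origin on the underside, 28 mm from the case centre towards the aerial (case x -80 to +24, y -30 to +30, z 0 to 20 mm). x towards the aerial, z up.
- cradle_a: fixed grey cradle on the plywood return board; pack_a starts in it. Four alike in a row, 100 mm apart along y, order shuffled. Origin: centre of its underside, 6 mm above the work surface, under the case centre; x away from the robot, y left. Pad 46 mm wide, top 8 mm above origin; 15 mm high corner stops leave 90 mm of the long sides free for fingers.
- cradle_b: fixed grey cradle on the plywood return board; pack_b starts in it. Four alike in a row, 100 mm apart along y, order shuffled. Origin: centre of its underside, 6 mm above the work surface, under the case centre; x away from the robot, y left. Pad 46 mm wide, top 8 mm above origin; 15 mm high corner stops leave 90 mm of the long sides free for fingers.
- cradle_c: fixed grey cradle on the plywood return board; pack_c starts in it. Four alike in a row, 100 mm apart along y, order shuffled. Origin: centre of its underside, 6 mm above the work surface, under the case centre; x away from the robot, y left. Pad 46 mm wide, top 8 mm above origin; 15 mm high corner stops leave 90 mm of the long sides free for fingers.
- cradle_d: fixed grey cradle on the plywood return board; pack_d starts in it. Four alike in a row, 100 mm apart along y, order shuffled. Origin: centre of its underside, 6 mm above the work surface, under the case centre; x away from the robot, y left. Pad 46 mm wide, top 8 mm above origin; 15 mm high corner stops leave 90 mm of the long sides free for fingers.
- charging_rack: fixed aluminium rack, 424 mm in y, four bays like the cradles; dark rail on its -x side. Origin: underside centre, on the work surface; x away from the robot, y left. Bay centres x 0, y +150, +50, -50, -150 mm; pad tops at z 14, plate 6, corner stops 21 mm, 9 mm play round the case. Home: case centred in the bay, aerial to +x (pack origin 28 mm to +x of bay centre).
- sanitiser_bottle: bystander: loose clear pump bottle, 73 x 67 x 148 mm, standing upright to the right of the racks; origin at the centre of its underside.

How it is judged:
By the outcome, as a careful person would: the job done as asked, in the order asked, and still so for the second after the job is handed in, with the robot touching nothing.
It also fails if it takes over 83 s, if anything falls off the work surface, if the arm or the gripper's body presses on something with over 40 N, if the wrist force passes 120 N, or if a joint passes its speed limit or range.

## Working session

There is one attempt and no reset: what is moved stays moved. The work goes in short steps, Python scripts to look and compute and a shell command to move; the robot and the scene stay as the last step left them, time stands still between calls to the robot, and variables do not carry over. Pictures are saved under pics/ and viewed, at most 14 in all, crops included, and the job is handed in when it is done.

```bash
mkdir -p pics; cat > h.py <<'E'
import numpy as np, cv2
from workcell import status, optics, ctrl
def shot(n,f):
    im=optics.get_image(n); cv2.imwrite('pics/'+f,cv2.resize(im['frame'][:,:,::-1],(800,600),interpolation=cv2.INTER_CUBIC)); return im
def cam(im,o=None):
    K=np.array([[im['fx'],0,im['cx']],[0,im['fy'],im['cy']],[0,0,1.]])
    if 'rvec' in im:
        R=cv2.Rodrigues(np.array(im['rvec'],float))[0]; t=np.array(im['tvec'],float).ravel()
    else:
        T=np.eye(4); T[:3,:3]=cv2.Rodrigues(np.array(o['orientation'],float))[0]; T[:3,3]=o['ee_pos']
        W=np.linalg.inv(T@np.array(im['hand_eye'])); R,t=W[:3,:3],W[:3,3]
    return K,R,t
def ray(c,u,v,z):  # u,v in 800x600 view pixels -> world xy at height z
    K,R,t=c; d=R.T@np.linalg.inv(K)@[(u+.5)*.64-.5,(v+.5)*.64-.5,1]; o=-R.T@t
    return o+d*(z-o[2])/d[2]
def proj(c,p):
    K,R,t=c; q=K@(R@np.array(p,float)+t); return ((q[:2]/q[2])+.5)/.64-.5
E
python3 - <<'E'
from h import *
import pickle
o=status.get_obs(); print(o)
a=shot('top','top0.png'); b=shot('scene','scene0.png')
pickle.dump((cam(a),cam(b)),open('cams.pkl','wb'))
for c in (cam(a),cam(b)): print(-c[1].T@c[2], c[0][0,0])
E
```

```text
{'t': 0.0, 'qpos': array([-1.16303090e+00,  4.23834343e-01,  1.63069656e+00, -4.84221267e-06,
        1.08859383e+00, -1.89931260e-02]), 'qvel': array([ 1.07783577e-03, -4.76811623e-04, -7.01580563e-04,  9.73985502e-05,
       -1.52180418e-03, -8.58777242e-04]), 'joint_torque': array([ 2.54042301e-03, -5.44624507e+01, -2.73666787e+01,  6.45077974e-02,
        2.27211986e-02, -1.29137024e-04]), 'ee_pos': array([ 258.51659689, -568.44478428,  240.90315643]), 'orientation': array([-3.06887502e+00, -6.64960706e-01,  4.71249255e-04]), 'ft_force': array([-0.25323526,  0.20309418,  1.50623493]), 'moment': array([0.00383007, 0.04154412, 0.00410229]), 'grasp_force': 0.0, 'width': 87.70966293716613}
[ 339.71034872  -62.41852229 1138.76562193] 408.5324178999749
[ 396.41358287  512.24374107 1065.14994507] 449.4951327860575
```

View pics/top0.png

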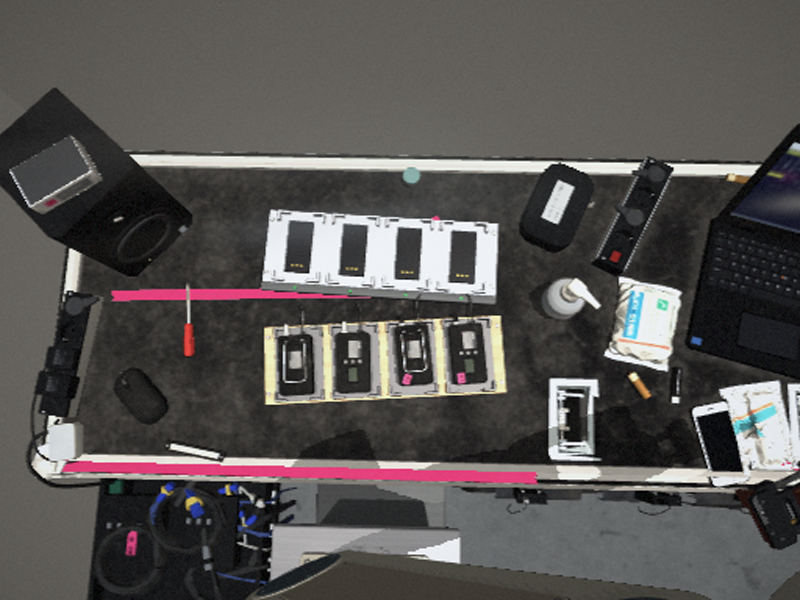

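View pics/scene0.png

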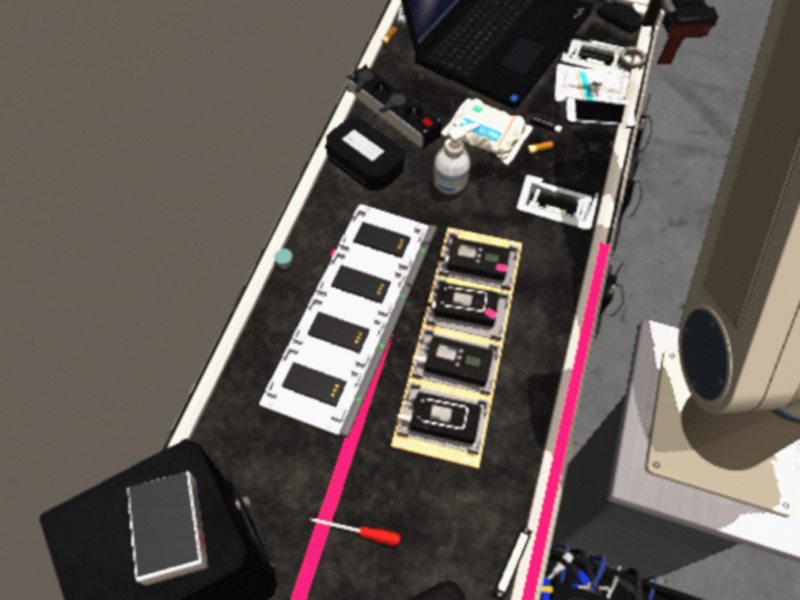

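The scenes show, from left to right, packs c, b, a, d (view columns 297, 352, 414, 467), with the empty rack behind at rows 210–300 and the bottle near (565,297). I'll enlarge this region to measure it.

```bash
python3 - <<'E'
from h import *
im=optics.get_image('top')
f=im['frame'][125:265,160:332,::-1]
f=cv2.resize(f,None,fx=4.5,fy=4.5,interpolation=cv2.INTER_CUBIC)
cv2.imwrite('pics/crop0.png',cv2.convertScaleAbs(f,alpha=1.3,beta=15)); print(f.shape)
E
```

```text
(630, 774, 3)
```

View pics/crop0.png

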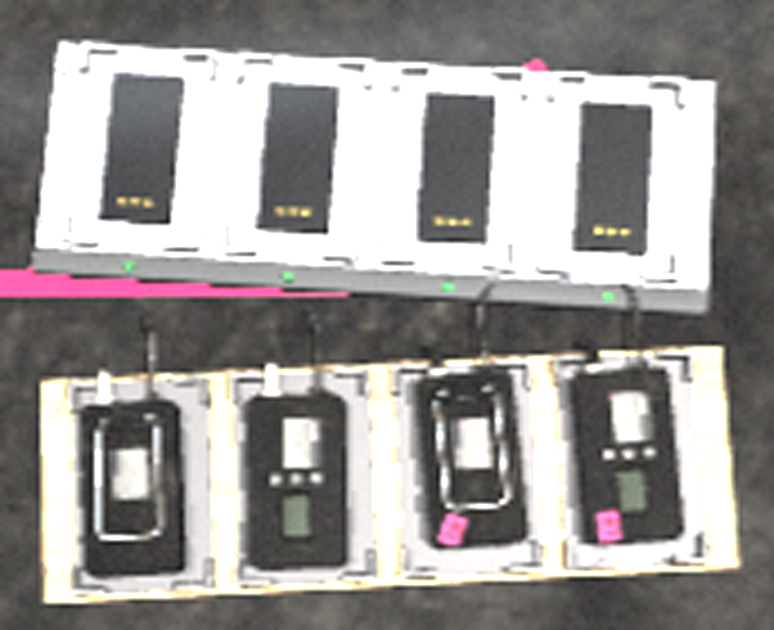

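```bash
python3 - <<'E'
from h import *
import pickle
c=pickle.load(open('cams.pkl','rb'))[0]
def P(u,v,z):
    nu,nv=(u+.5)/4.5-.5+160,(v+.5)/4.5-.5+125
    return ray(c,(nu+.5)/.64-.5,(nv+.5)/.64-.5,z)[:2]
D={'bay1':[(114,74),(183,79),(170,223),(101,218)],'bay2':[(271,83),(339,88),(325,233),(259,228)],'bay3':[(427,93),(495,98),(485,243),(419,238)],'bay4':[(581,102),(651,107),(644,255),(575,249)],
'c':[(80,403),(181,402),(185,572),(84,576)],'b':[(245,396),(345,393),(347,565),(246,570)],'a':[(417,374),(517,368),(527,544),(432,550)],'d':[(566,376),(667,366),(683,540),(583,548)],
'plate':[(60,42),(716,82),(710,290),(37,250)],'board':[(41,381),(723,347),(738,568),(44,602)]}
for k,v in D.items():
    z={'p':6,'b':14}.get(k[0],34) if k not in 'abcd' else 34
    if k=='board': z=6
    p=np.array([P(*q,z) for q in v]); f=p[:2].mean(0); n=p[2:].mean(0); e=f-n
    l,r=p[[0,3]].mean(0),p[[1,2]].mean(0); w=l-r
    print(k,p.mean(0).round(1),'len',np.hypot(*e).round(1),'yaw',np.degrees(np.arctan2(e[1],e[0])).round(1),'wid',np.hypot(*w).round(1),'yawW',np.degrees(np.arctan2(-w[0],w[1])).round(1))
E
```

```text
bay1 [638.8 137.7] len 94.3 yaw -2.0 wid 44.0 yawW -3.2
bay2 [634.5  38.3] len 94.8 yaw -2.9 wid 42.6 yawW -3.3
bay3 [629.9 -61.6] len 94.4 yaw -2.3 wid 42.4 yawW -3.3
bay4 [ 625.2 -160.1] len 95.7 yaw -2.3 wid 43.8 yawW -3.6
c [423.1 128.9] len 102.7 yaw 4.4 wid 60.7 yawW 2.6
b [429.5  31.1] len 103.5 yaw 2.6 wid 60.4 yawW 3.5
a [444.9 -75.1] len 105.9 yaw 5.1 wid 58.7 yawW 4.7
d [ 447.7 -166. ] len 104.1 yaw 5.5 wid 60.6 yawW 6.3
plate [632.8 -12.6] len 136.5 yaw -2.3 wid 423.5 yawW -2.4
board [437.2 -22.2] len 135.8 yaw 3.9 wid 423.8 yawW 4.0
```

```bash
cat >> h.py <<'E'
from scipy.spatial.transform import Rotation as Ro
def go(x,y,z,yaw):  # tool-frame shift and turn to TCP (x,y,z), tool x heading yaw deg, pointing down
    o=status.get_obs(); R=Ro.from_rotvec(o['orientation'])
    a=np.radians(yaw); Rt=Ro.from_matrix(np.array([[np.cos(a),np.sin(a),0],[np.sin(a),-np.cos(a),0],[0,0,-1]]))
    s=R.inv().apply(np.array([x,y,z])-o['ee_pos']); w=(R.inv()*Rt).as_rotvec()
    print('shift',s.round(1),'turn',w.round(4),'rows>=',np.ceil(max(np.linalg.norm(s)/50,np.degrees(np.linalg.norm(w))/8.59)),'t',o['t'])
E
python3 -c "
from h import *
im=optics.get_image('wrist');print(np.array(im['hand_eye']).round(3),im['fx'])
go(447.7,-166,200,5.8)"
```

```text
[[  -0.      -0.955   -0.298   82.451]
 [   1.      -0.       0.       0.503]
 [  -0.      -0.298    0.955 -143.498]
 [   0.       0.       0.       1.   ]] 333.675970344771
shift [ 338.8 -288.2   41.5] turn [-9.000e-04  2.000e-04  3.256e-01] rows>= 9.0 t 0.2
```

```bash
python3 -m inch '[[[339,-288,41,0,0,0.326,84],[339,-288,41,0,0,0.326,84],[339,-288,41,0,0,0.326,84],[339,-288,41,0,0,0.326,84],[339,-288,41,0,0,0.326,84],[339,-288,41,0,0,0.326,84],[339,-288,41,0,0,0.326,84],[339,-288,41,0,0,0.326,84],[339,-288,41,0,0,0.326,84],[339,-288,41,0,0,0.326,84],[339,-288,41,0,0,0.326,84],[339,-288,41,0,0,0.326,84],[339,-288,41,0,0,0.326,84]]]'; python3 -c "
from h import *
import pickle
o=status.get_obs();im=shot('wrist','w1.png');c=cam(im,o);pickle.dump(c,open('w1.pkl','wb'))
def corners(x,y,yaw):
    a=np.radians(yaw); 
    for dx,dy in((52,30),(52,-30),(-52,-30),(-52,30)): print(proj(c,[x+dx*np.cos(a)-dy*np.sin(a),y+dx*np.sin(a)+dy*np.cos(a),34]).round(0))
corners(447.7,-166,5.8);print();corners(444.9,-75.1,5)
print(o['qpos'],o['ee_pos'],o['width'])"
```

```text
t: 1.5
ee_pos: [447.7, -167.6, 200.8]
orientation: [3.138, 0.155, 0.0]
ft_force: [-0.2, 0.6, 0.4]
width: 73.6
grasp_force: 0.0
[343. 192.]
[445. 191.]
[441. 355.]
[348. 356.]

[188. 180.]
[291. 181.]
[299. 347.]
[205. 346.]
[-3.83059536e-01  2.66815856e-01  1.98095298e+00 -1.75173406e-04
  8.93681942e-01  1.08905115e+00] [ 447.7218948  -167.62906303  200.76290662] 73.61299472959155
```

View pics/w1.png

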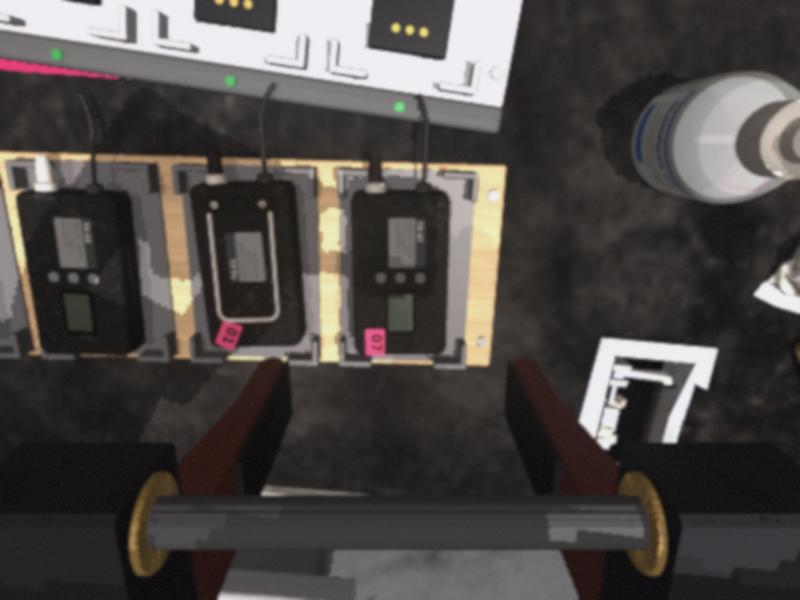

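Pack d fills about (350,190)–(447,354), pack a about (192,186)–(305,346), and pack b is at left. Both match the prediction to a few mm.

```bash
python3 - <<'E'
from h import *
import pickle
c=pickle.load(open('w1.pkl','rb'))
for k,v in {'d':[(350,191),(449,188),(447,354),(347,354)],'a':[(192,187),(302,182),(305,346),(197,346)],'b':[(18,192),(131,189),(143,352),(40,350)]}.items():
    p=np.array([ray(c,*q,34)[:2] for q in v]); e=p[:2].mean(0)-p[2:].mean(0); w=p[[0,3]].mean(0)-p[[1,2]].mean(0)
    print(k,p.mean(0).round(1),np.hypot(*e).round(1),np.degrees(np.arctan2(e[1],e[0])).round(1),np.hypot(*w).round(1))
go(447.5,-168,32,5)
E
```

```text
d [ 449.  -168.2] 104.2 4.8 61.2
a [444.2 -76.9] 101.7 2.2 66.8
b [430.8  24.3] 101.8 1.3 66.2
shift [ -0.2   0.3 168.8] turn [ 0.0001 -0.0001  0.0113] rows>= 4.0 t 1.55
```

```bash
python3 -m inch '[[[1,0,40,0,0,0.01,84],[1,0,80,0,0,0.01,84],[1,0,120,0,0,0.01,84],[1,0,145,0,0,0.01,84],[1,0,160,0,0,0.01,84],[1,0,168,0,0,0.01,84],[1,0,168,0,0,0.01,84],[1,0,168,0,0,0.01,30],[1,0,168,0,0,0.01,30],[1,0,168,0,0,0.01,30],[1,0,168,0,0,0.01,30],[1,0,168,0,0,0.01,30],[1,0,168,0,0,0.01,30],[1,0,168,0,0,0.01,30]]]'; python3 -c "
from h import *
go(448,-168,160,5)"
```

```text
t: 2.95
ee_pos: [449.8, -166.7, 33.6]
orientation: [3.137, 0.143, 0.003]
ft_force: [-1.6, -1.8, 7.7]
width: 60.0
grasp_force: 30.0
shift [  -1.7    1.2 -126.4] turn [ 0.001  -0.0016  0.0036] rows>= 3.0 t 2.95
```

```bash
python3 -c "
from h import *
go(639,138,160,-2.6)"
```

```text
shift [ 216.3 -286.2 -126.3] turn [ 0.0009 -0.0017  0.1362] rows>= 8.0 t 2.95
```

```bash
python3 -m inch '[[[0,0,-20,0,0,0,30],[0,0,-60,0,0,0,30],[0,0,-100,0,0,0,30],[5,-7,-126,0,0,0,30],[40,-50,-126,0,0,0.03,30],[70,-92,-126,0,0,0.06,30],[100,-132,-126,0,0,0.09,30],[130,-172,-126,0,0,0.11,30],[160,-212,-126,0,0,0.136,30],[190,-250,-126,0,0,0.136,30],[210,-276,-126,0,0,0.136,30],[216,-286,-126,0,0,0.136,30],[216,-286,-126,0,0,0.136,30],[216,-286,-126,0,0,0.136,30]]]'; python3 -c "
from h import *
import pickle
o=status.get_obs();im=shot('wrist','w2.png');c=cam(im,o);pickle.dump(c,open('w2.pkl','wb'))
go(639,138,34,-2.6)
for dx,dy in((52,30),(52,-30),(-52,-30),(-52,30)): print(proj(c,np.array(o['ee_pos'])+[dx,dy,0]).round(0))"
```

```text
t: 4.35
ee_pos: [637.1, 137.3, 158.2]
orientation: [3.14, -0.071, -0.003]
ft_force: [0.1, -0.0, -0.7]
width: 59.5
grasp_force: 30.0
shift [  2.   -1.3 124.4] turn [ 0.0006  0.0015 -0.0006] rows>= 3.0 t 4.4
[281. 257.]
[495. 247.]
[492. 549.]
[316. 555.]
```

View pics/w2.png

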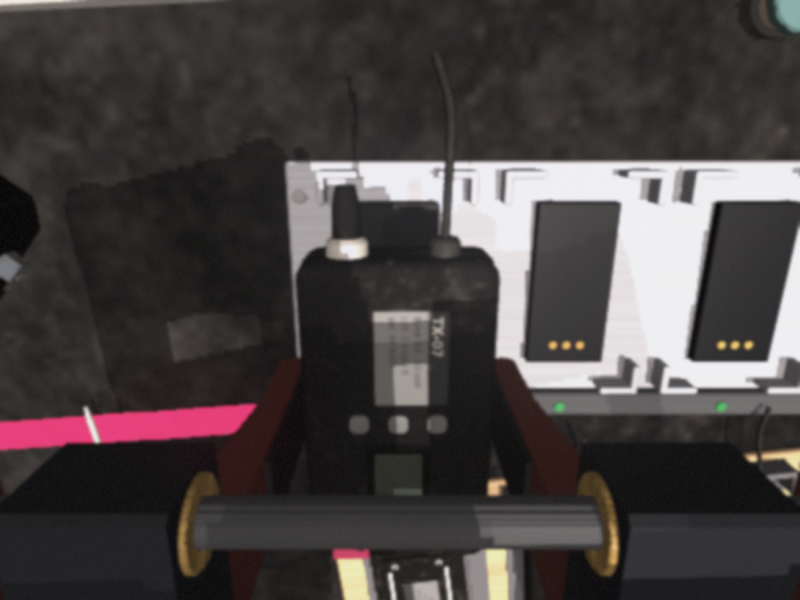

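Held pack d is level and centred, with its far edge at row ~252 as predicted. Bay 2's pad shows at (535,202)–(603,361) and bay 1's far pad edge at row 202. The rack looks parallel to the tool.

```bash
python3 - <<'E'
from h import *
import pickle
c=pickle.load(open('w2.pkl','rb'))
p=np.array([ray(c,*q,14)[:2] for q in [(535,202),(620,202),(603,361),(528,360)]]); print('bay2',p.mean(0),p)
for q in [(357,202),(440,202),(717,202)]: print(ray(c,*q,14))
for q in [(288,162),(780,162)]: print(ray(c,*q,6))
E
```

```text
bay2 [634.0774795   37.47339232] [[682.22680719  59.78866362]
 [680.12066116  13.40499392]
 [585.62920346  15.84528108]
 [588.33324618  60.85463067]]
[686.63632957 156.89960772  14.        ]
[684.58037156 111.62122927  14.        ]
[677.71680145 -39.53522628  14.        ]
[709.11101788 193.88940466   6.        ]
[696.86936323 -75.90642982   6.        ]
```

```bash
python3 -m inch '[[[2,0,40,0,0,0,30],[2,0,80,0,0,0,30],[2,0,105,0,0,0,30],[2,0,115,0,0,0,30],[2,0,121,0,0,0,30],[2,0,124,0,0,0,30],[2,0,124,0,0,0,30],[2,0,124,0,0,0,30],[2,0,124,0,0,0,84],[2,0,124,0,0,0,84],[2,0,124,0,0,0,84]]]'; python3 -c "
from h import *
go(444,-76,200,3.5)
go(639,138,160,-2.6)"
```

```text
t: 5.5
ee_pos: [640.6, 138.1, 35.2]
orientation: [-3.141, 0.071, -0.001]
ft_force: [-0.6, 0.7, -0.7]
width: 73.4
grasp_force: 0.0
shift [-186.6  222.7 -165. ] turn [-1.000e-04 -9.000e-04 -1.061e-01] rows>= 7.0 t 5.5
shift [  -1.5    0.2 -124.8] turn [-0.0002 -0.0009  0.0003] rows>= 3.0 t 5.5
```

```bash
python3 -m inch '[[[0,0,-30,0,0,0,84],[0,0,-75,0,0,0,84],[0,0,-120,0,0,0,84],[-30,36,-160,0,0,-0.02,84],[-62,74,-165,0,0,-0.04,84],[-94,112,-165,0,0,-0.06,84],[-125,149,-165,0,0,-0.08,84],[-155,185,-165,0,0,-0.106,84],[-187,223,-165,0,0,-0.106,84],[-187,223,-165,0,0,-0.106,84],[-187,223,-165,0,0,-0.106,84],[-187,223,-165,0,0,-0.106,84]]]'; python3 -c "
from h import *
import pickle
o=status.get_obs();im=shot('wrist','w3.png');c=cam(im,o);pickle.dump(c,open('w3.pkl','wb'))
go(444,-76,32,3.5)"
```

```text
t: 6.7
ee_pos: [444.6, -76.1, 200.1]
orientation: [3.14, 0.095, 0.003]
ft_force: [0.8, 1.0, 0.1]
width: 73.9
grasp_force: 0.0
shift [ -0.9   0.2 168. ] turn [ 0.0002 -0.0013  0.0006] rows>= 4.0 t 6.75
```

View pics/w3.png

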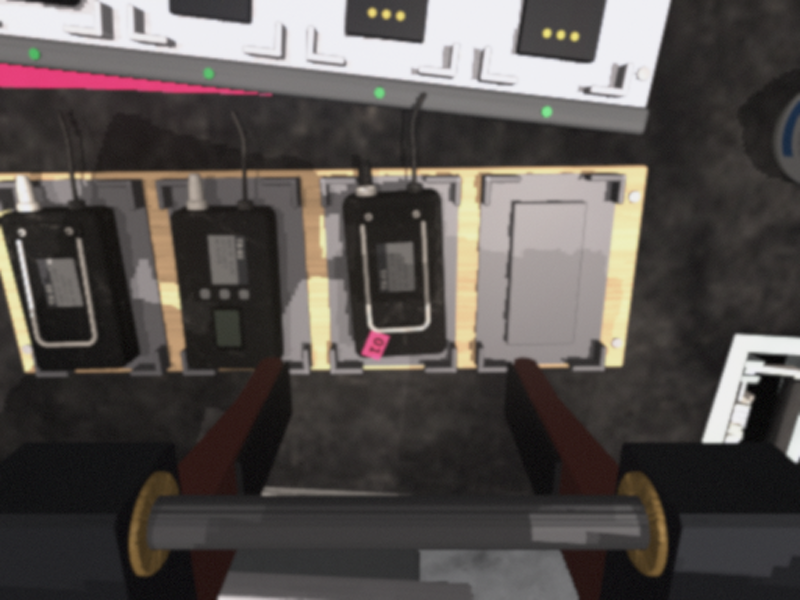

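```bash
python3 - <<'E'
from h import *
import pickle
c=pickle.load(open('w3.pkl','rb'))
for k,v in {'a':[(345,195),(441,190),(446,354),(352,358)],'b':[(172,208),(274,205),(282,366),(183,368)]}.items():
    p=np.array([ray(c,*q,34)[:2] for q in v]); e=p[:2].mean(0)-p[2:].mean(0); w=p[[0,3]].mean(0)-p[[1,2]].mean(0); a=np.arctan2(e[1],e[0])
    print(k,p.mean(0).round(1),np.hypot(*e).round(1),np.degrees(a).round(1),np.hypot(*w).round(1))
    if k=='a': go(*p.mean(0),33,np.degrees(a)+.3)
E
```

```text
a [444.7 -75.4] 103.6 5.4 58.4
shift [ -0.2  -0.4 167. ] turn [ 0.0002 -0.0013 -0.0386] rows>= 4.0 t 6.75
b [430.5  27.9] 103.3 1.2 62.3
```

```bash
python3 -m inch '[[[0,0,40,0,0,-0.039,84],[0,0,80,0,0,-0.039,84],[0,0,120,0,0,-0.039,84],[0,0,145,0,0,-0.039,84],[0,0,160,0,0,-0.039,84],[0,0,167,0,0,-0.039,84],[0,0,167,0,0,-0.039,84],[0,0,167,0,0,-0.039,30],[0,0,167,0,0,-0.039,30],[0,0,167,0,0,-0.039,30],[0,0,167,0,0,-0.039,30],[0,0,167,0,0,-0.039,30],[0,0,167,0,0,-0.039,30]]]'; python3 -c "
from h import *
go(634.2,37.6,160,-2.6)"
```

```text
t: 8.05
ee_pos: [444.1, -76.4, 33.5]
orientation: [3.137, 0.156, 0.003]
ft_force: [0.2, 2.9, 7.7]
width: 60.0
grasp_force: 29.9
shift [ 200.7  -94.4 -126.2] turn [ 0.0002 -0.0018  0.145 ] rows>= 6.0 t 8.05
```

```bash
python3 -m inch '[[[0,0,-20,0,0,0,30],[0,0,-60,0,0,0,30],[0,0,-100,0,0,0,30],[8,-4,-126,0,0,0.01,30],[42,-20,-126,0,0,0.04,30],[82,-39,-126,0,0,0.07,30],[122,-57,-126,0,0,0.1,30],[160,-75,-126,0,0,0.13,30],[187,-88,-126,0,0,0.145,30],[201,-94,-126,0,0,0.145,30],[201,-94,-126,0,0,0.145,30],[201,-94,-126,0,0,0.145,30],[201,-94,-126,0,0,0.145,30]]]'; python3 -c "
from h import *
go(634.2,37.6,34.5,-2.6)"
```

```text
t: 9.35
ee_pos: [632.6, 36.6, 158.4]
orientation: [3.141, -0.072, -0.003]
ft_force: [-0.3, -0.3, -1.9]
width: 59.6
grasp_force: 29.9
shift [  1.7  -1.1 123.9] turn [ 0.0003  0.0016 -0.0003] rows>= 3.0 t 9.35
```

```bash
python3 -m inch '[[[1,-1,40,0,0,0,30],[1,-1,80,0,0,0,30],[1,-1,105,0,0,0,30],[1,-1,115,0,0,0,30],[1,-1,121,0,0,0,30],[1,-1,124,0,0,0,30],[1,-1,124,0,0,0,30],[1,-1,124,0,0,0,30],[1,-1,124,0,0,0,84],[1,-1,124,0,0,0,84],[1,-1,124,0,0,0,84]]]'; python3 -c "
from h import *
go(430.5,28,200,2.5)"
```

```text
t: 10.45
ee_pos: [635.5, 38.2, 35.3]
orientation: [-3.141, 0.071, -0.002]
ft_force: [0.1, -0.3, 0.3]
width: 73.3
grasp_force: 0.0
shift [-204.1   19.5 -165. ] turn [-0.0001 -0.001  -0.0888] rows>= 6.0 t 10.45
```

```bash
python3 -m inch '[[[0,0,-30,0,0,0,84],[0,0,-75,0,0,0,84],[0,0,-120,0,0,0,84],[-30,3,-160,0,0,-0.02,84],[-72,7,-165,0,0,-0.04,84],[-115,11,-165,0,0,-0.06,84],[-160,15,-165,0,0,-0.08,84],[-190,18,-165,0,0,-0.089,84],[-204,19,-165,0,0,-0.089,84],[-204,19,-165,0,0,-0.089,84],[-204,19,-165,0,0,-0.089,84]]]'; python3 -c "
from h import *
import pickle
o=status.get_obs();im=shot('wrist','w4.png');c=cam(im,o);pickle.dump(c,open('w4.pkl','wb'))"
```

```text
t: 11.55
ee_pos: [432.3, 28.5, 200.3]
orientation: [-3.141, -0.069, -0.004]
ft_force: [0.3, 0.4, 0.2]
width: 73.9
grasp_force: 0.0
```

View pics/w4.png

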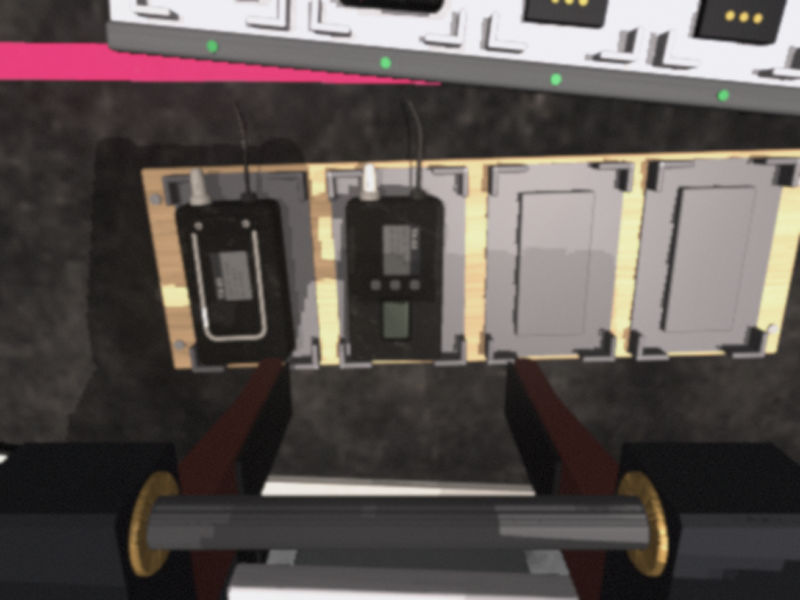

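```bash
python3 - <<'E'
from h import *
import pickle
c=pickle.load(open('w4.pkl','rb'))
for k,v in {'b':[(345,201),(443,199),(442,360),(344,362)],'c':[(177,206),(278,201),(293,358),(191,363)]}.items():
    p=np.array([ray(c,*q,34)[:2] for q in v]); e=p[:2].mean(0)-p[2:].mean(0); w=p[[0,3]].mean(0)-p[[1,2]].mean(0); a=np.arctan2(e[1],e[0])
    print(k,p.mean(0).round(1),np.hypot(*e).round(1),np.degrees(a).round(1),np.hypot(*w).round(1))
    if k=='b': go(*p.mean(0),33,np.degrees(a)+.3)
E
```

```text
b [428.6  30.7] 102.8 2.0 60.5
shift [ -4.3  -2.3 167.2] turn [ 0.     -0.0023  0.0035] rows>= 4.0 t 11.6
c [423.5 128.3] 100.4 2.3 63.0
```

```bash
python3 -m inch '[[[-3,-2,40,0,0,0,84],[-3,-2,80,0,0,0,84],[-3,-2,120,0,0,0,84],[-3,-2,145,0,0,0,84],[-3,-2,160,0,0,0,84],[-3,-2,167,0,0,0,84],[-3,-2,167,0,0,0,84],[-3,-2,167,0,0,0,30],[-3,-2,167,0,0,0,30],[-3,-2,167,0,0,0,30],[-3,-2,167,0,0,0,30],[-3,-2,167,0,0,0,30],[-3,-2,167,0,0,0,30]]]'; python3 -c "
from h import *
go(629.8,-62,160,-2.6)"
```

```text
t: 12.9
ee_pos: [428.1, 30.3, 33.4]
orientation: [-3.141, -0.069, -0.003]
ft_force: [0.0, 0.6, 6.7]
width: 59.7
grasp_force: 30.0
shift [ 197.7  101.1 -126.2] turn [-0.0001 -0.0019  0.0891] rows>= 6.0 t 12.9
```

```bash
python3 -m inch '[[[0,0,-20,0,0,0,30],[0,0,-60,0,0,0,30],[0,0,-100,0,0,0,30],[8,4,-126,0,0,0.01,30],[42,21,-126,0,0,0.03,30],[82,42,-126,0,0,0.05,30],[122,62,-126,0,0,0.07,30],[160,82,-126,0,0,0.089,30],[186,95,-126,0,0,0.089,30],[198,101,-126,0,0,0.089,30],[198,101,-126,0,0,0.089,30],[198,101,-126,0,0,0.089,30],[198,101,-126,0,0,0.089,30]]]'; python3 -c "
from h import *
go(629.8,-62,34.5,-2.6)"
```

```text
t: 14.2
ee_pos: [627.8, -61.2, 158.4]
orientation: [-3.141, 0.07, 0.003]
ft_force: [-0.3, 0.4, -1.5]
width: 59.6
grasp_force: 30.0
shift [  2.2   0.8 123.9] turn [-0.0003  0.0019  0.0008] rows>= 3.0 t 14.2
```

```bash
python3 -m inch '[[[1,1,40,0,0,0,30],[1,1,80,0,0,0,30],[1,1,105,0,0,0,30],[1,1,115,0,0,0,30],[1,1,121,0,0,0,30],[1,1,124,0,0,0,30],[1,1,124,0,0,0,30],[1,1,124,0,0,0,30],[1,1,124,0,0,0,84],[1,1,124,0,0,0,84],[1,1,124,0,0,0,84]]]'; python3 -c "
from h import *
go(423.5,128.5,200,3)"
```

```text
t: 15.3
ee_pos: [631.0, -63.0, 35.3]
orientation: [3.141, -0.071, 0.002]
ft_force: [0.5, 0.3, -0.1]
width: 73.8
grasp_force: 0.0
shift [-215.7 -182.  -165. ] turn [ 0.0001 -0.0011 -0.0976] rows>= 7.0 t 15.3
```

```bash
python3 -m inch '[[[0,0,-30,0,0,0,84],[0,0,-75,0,0,0,84],[0,0,-120,0,0,0,84],[-30,-25,-160,0,0,-0.02,84],[-65,-55,-165,0,0,-0.04,84],[-100,-84,-165,0,0,-0.06,84],[-136,-115,-165,0,0,-0.08,84],[-172,-145,-165,0,0,-0.098,84],[-203,-171,-165,0,0,-0.098,84],[-216,-182,-165,0,0,-0.098,84],[-216,-182,-165,0,0,-0.098,84],[-216,-182,-165,0,0,-0.098,84]]]'; python3 -c "
from h import *
import pickle
o=status.get_obs();im=shot('wrist','w5.png');c=cam(im,o);pickle.dump(c,open('w5.pkl','wb'))"
```

```text
t: 16.5
ee_pos: [423.6, 128.7, 200.1]
orientation: [-3.14, -0.085, -0.002]
ft_force: [0.4, 0.0, 0.5]
width: 73.9
grasp_force: 0.0
```

View pics/w5.png

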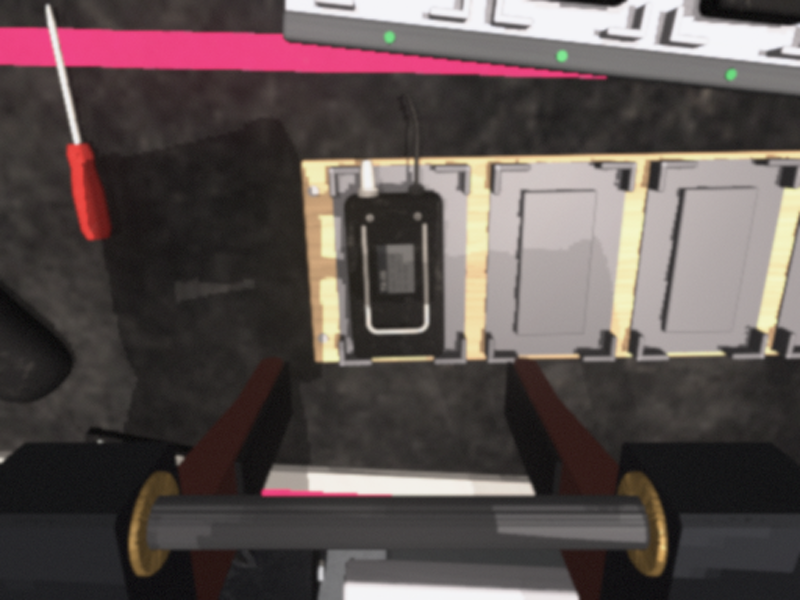

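```bash
python3 - <<'E'
from h import *
import pickle
c=pickle.load(open('w5.pkl','rb'))
v=[(344,196),(441,193),(443,356),(347,358)]
p=np.array([ray(c,*q,34)[:2] for q in v]); e=p[:2].mean(0)-p[2:].mean(0); a=np.arctan2(e[1],e[0])
print(p.mean(0).round(1),np.degrees(a).round(1)); go(*p.mean(0),33,np.degrees(a)+.3)
E
```

```text
[422.7 130.8] 3.8
shift [ -1.4  -2.4 167.1] turn [-0.0001 -0.0013 -0.0186] rows>= 4.0 t 16.55
```

```bash
python3 -m inch '[[[-1,-2,40,0,0,-0.015,84],[-1,-2,80,0,0,-0.015,84],[-1,-2,120,0,0,-0.015,84],[-1,-2,145,0,0,-0.015,84],[-1,-2,160,0,0,-0.015,84],[-1,-2,167,0,0,-0.015,84],[-1,-2,167,0,0,-0.015,84],[-1,-2,167,0,0,-0.015,30],[-1,-2,167,0,0,-0.015,30],[-1,-2,167,0,0,-0.015,30],[-1,-2,167,0,0,-0.015,30],[-1,-2,167,0,0,-0.015,30],[-1,-2,167,0,0,-0.015,30]]]'; python3 -c "
from h import *
go(625.3,-161.7,160,-2.6)"
```

```text
t: 17.85
ee_pos: [422.6, 130.6, 33.5]
orientation: [-3.139, -0.107, -0.003]
ft_force: [0.8, -3.0, 6.3]
width: 59.7
grasp_force: 29.9
shift [ 182.6  305.4 -126.2] turn [-0.0003 -0.0018  0.1133] rows>= 8.0 t 17.85
```

```bash
python3 -m inch '[[[0,0,-20,0,0,0,30],[0,0,-60,0,0,0,30],[0,0,-100,0,0,0,30],[5,8,-126,0,0,0.01,30],[25,42,-126,0,0,0.03,30],[50,84,-126,0,0,0.05,30],[75,126,-126,0,0,0.07,30],[100,168,-126,0,0,0.09,30],[125,210,-126,0,0,0.113,30],[150,252,-126,0,0,0.113,30],[173,290,-126,0,0,0.113,30],[183,305,-126,0,0,0.113,30],[183,305,-126,0,0,0.113,30],[183,305,-126,0,0,0.113,30]]]'; python3 -c "
from h import *
go(625.3,-161.7,34.5,-2.6)"
```

```text
t: 19.25
ee_pos: [624.1, -161.0, 158.1]
orientation: [-3.14, 0.072, 0.003]
ft_force: [-0.1, 0.2, -2.2]
width: 59.6
grasp_force: 29.9
shift [  1.4   0.7 123.6] turn [-0.0006  0.0017 -0.0003] rows>= 3.0 t 19.25
```

Place and lift, then back off over the free side towards the robot.

```bash
python3 -m inch '[[[0,0,40,0,0,0,30],[0,0,80,0,0,0,30],[0,0,105,0,0,0,30],[0,0,115,0,0,0,30],[0,0,121,0,0,0,30],[0,0,124,0,0,0,30],[0,0,124,0,0,0,30],[0,0,124,0,0,0,30],[0,0,124,0,0,0,84],[0,0,124,0,0,0,84],[0,0,124,0,0,0,84],[0,0,100,0,0,0,84],[0,0,60,0,0,0,84],[0,0,15,0,0,0,84],[0,0,-30,0,0,0,84],[-40,0,-60,0,0,0,84],[-85,0,-80,0,0,0,84],[-130,0,-90,0,0,0,84],[-170,0,-90,0,0,0,84],[-200,0,-90,0,0,0,84]]]'; python3 -m inch '[[[0,0,0,0,0,0,84],[0,0,0,0,0,0,84],[0,0,0,0,0,0,84]]]'; python3 - <<'E'
from h import *
im=optics.get_image('top')
f=cv2.resize(im['frame'][120:275,160:332,::-1],None,fx=3.8,fy=3.8,interpolation=cv2.INTER_CUBIC)
cv2.imwrite('pics/t2.png',f); shot('wrist','w6.png')
im=optics.get_image('scene')
cv2.imwrite('pics/s2.png',cv2.resize(im['frame'][110:300,150:350,::-1],None,fx=3,fy=3,interpolation=cv2.INTER_CUBIC))
E
```

```text
t: 21.25
ee_pos: [423.0, -152.0, 249.2]
orientation: [3.14, -0.071, 0.001]
ft_force: [-0.0, 0.5, -0.2]
width: 73.8
grasp_force: 0.0
t: 21.55
ee_pos: [426.6, -152.6, 249.1]
orientation: [3.14, -0.071, 0.002]
ft_force: [0.6, 0.4, 0.2]
width: 73.9
grasp_force: 0.0
```

View pics/t2.png

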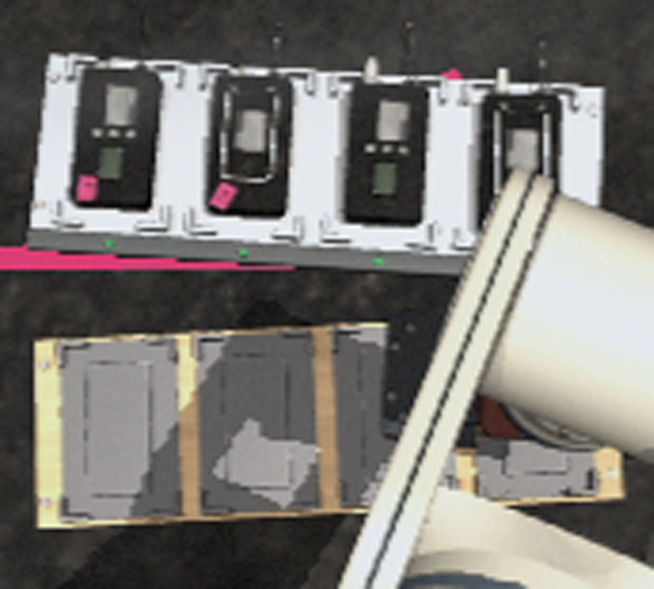

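View pics/s2.png

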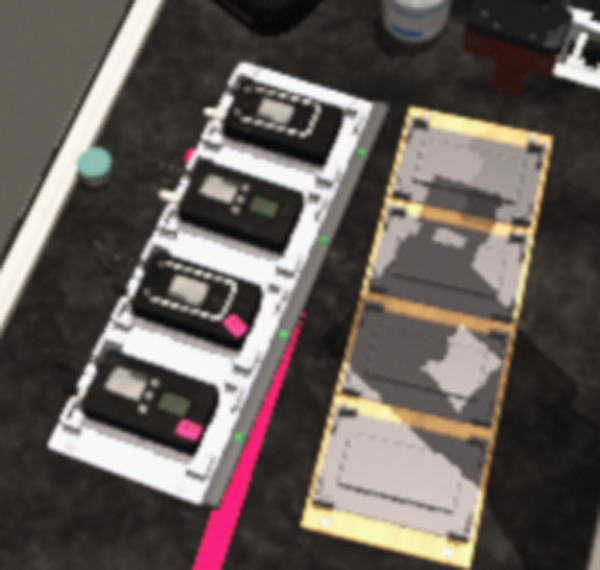

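View pics/w6.png

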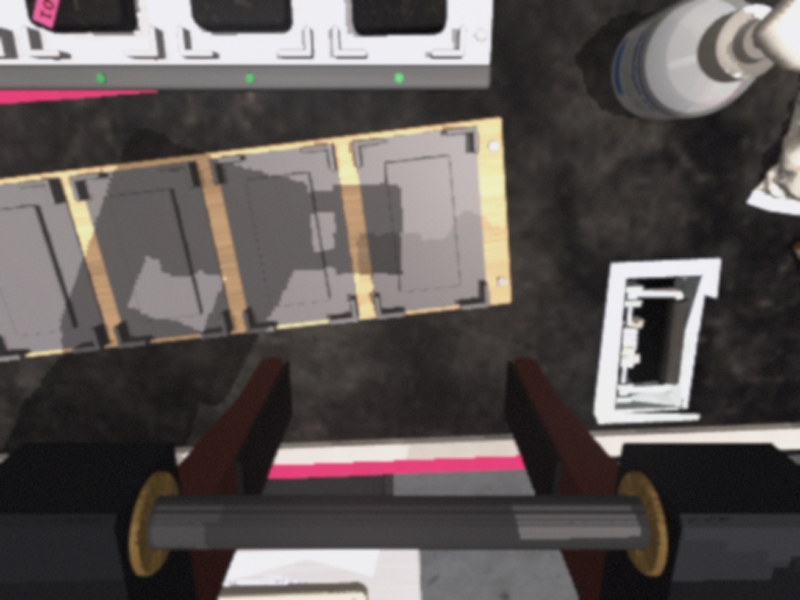

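All four packs sit in the right order (d, a, b, c from left), with the bottle upright. One quick numeric check of their centring at z = 34 from the top crop.

```bash
python3 - <<'E'
from h import *
import pickle
c=pickle.load(open('cams.pkl','rb'))[0]
def P(u,v,z):
    nu,nv=(u+.5)/3.8-.5+160,(v+.5)/3.8-.5+120
    return ray(c,(nu+.5)/.64-.5,(nv+.5)/.64-.5,z)[:2]
for k,v in {'d 638.5,137':[(79,66),(161,68),(152,213),(70,206)],'a 634,37.5':[(210,73),(294,77),(288,217),(203,212)],'b 630,-62':[(348,81),(430,85),(423,226),(341,219)]}.items():
    p=np.array([P(*q,34) for q in v]); e=p[:2].mean(0)-p[2:].mean(0)
    print(k,p.mean(0).round(1),np.hypot(*e).round(1),np.degrees(np.arctan2(e[1],e[0])).round(1))
E
```

```text
d 638.5,137 [638.1 137.6] 108.6 -0.5
a 634,37.5 [635.1  39.1] 106.1 -0.5
b 630,-62 [630.9 -61.6] 105.8 -1.7
```

Each measured pack is within 2 mm of its bay centre, so I'm handing in.

```bash
python3 -c "
from workcell import ctrl; print(ctrl.close_job())"
```

```text
the job is handed in; nothing more can be done
None
```

All four packs are flat and released in the charging rack in reversed order (d, a, b, c from the left), with the bottle still standing where it was; the job was handed in at about 22 s, and d, a and b measured within 2 mm of their bay centres while c, partly hidden by the arm, was only checked by eye.

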